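# Seat and lock the brim pattern plate

### The job

Take the aluminium pattern plate by its wooden grip, lay it on the hat-brim jig and gently slide it about until both its holes drop over the two studs and it lies fully flat on the deck, never pressing it on the jig with more than 40 N. Then slide the red-knobbed bolt fully home over the plate's edge to lock it, and leave everything else on the bench where it is.

Things in the scene. Friction and masses are not known exactly. Their poses are not given: they have to be found in the camera images.
- plate_grip (a point): Middle of the grip of the aluminium pattern plate, 30 mm above the plate's underside. The plate is 90 mm (its x) x 160 mm (y) x 6 mm, about 0.32 kg. A light wooden grip bar stands on its middle, 16 mm wide (x), 60 mm long (y), from 6 to 46 mm above the underside: pinch it across the 16 mm. The plate is the same turned half round. z is up.
- plate_hole (a point): Underside centre of one of the pattern plate's two round through holes, 12.5 mm wide, at plate x = 0, y = +50 mm; its twin is at y = -50 mm.
- jig: Brim-marking jig, a dark wooden block fixed on the bench; origin on the bench. It spans -85 to 85 mm in its x and -100 to 150 mm in its y; its flat deck is 30 mm above the bench. Two steel studs, 10 mm wide with slightly chamfered tips, stand 9 mm above the deck at jig y = -50 and +50 mm. Over 40 N between plate and jig harms it.
- slots (a point): Point on the jig's deck midway between the two black slots in which the studs stand (jig x = 0, y = 0). Both studs are firmly clamped at one common jig x, anywhere from -15 to +15 mm; this is not measured: slide the plate along jig x on the stud tips (underside 9 mm over the deck) and feel for the drop. Seated, the plate lies on the deck, its y along jig y.
- bolt (a joint): Locking bolt of the jig, in m: 0 drawn back, 0.028 fully shot; starts at 0 to 0.004. It slides towards jig -y and stays where left (friction about 1.5 N). Shot, its flat nose (underside 8 mm, top 14 mm above the deck) passes 16 mm over the seated plate's edge; an unseated plate blocks it.
- bolt_knob (a point): Middle of the bolt's upright red knob, a post 14 mm in diameter, its foot 14 mm and its top 46 mm above the deck, this point 30 mm above it. It moves with the bolt: jig x = 0, jig y = 122 mm minus the bolt's value. Two brass guides, 16 mm high above the deck, flank the bolt.
- hat_block: Bystander: round wooden crown block, 168 mm across, 119 mm tall; origin under its centre.
- weight: Bystander: brass weight with a small knob, 52 mm across, 82 mm tall; origin under its centre.
- spool_a: Bystander: red thread spool, 60 mm across, 34 mm tall, standing on end; origin under its centre.
- spool_b: Bystander: blue thread spool, as the red one.
- jar: Bystander: amber glass jar with dark cap, 64 mm across, 85 mm tall; origin under its centre.
- brush: Bystander: wooden brush 170 mm long, lying flat; origin under its middle.
- spare: Bystander: flat brass plate 100 x 130 x 5 mm with two large holes and no grip: not the pattern plate; origin under its centre.
Things that resemble listed ones, but are neither listed nor needed, are in the scene too. What is meant by the part that bears plate_grip is not black, and is the larger of those in its own colour.

How it is judged:
By the outcome, as a careful person would: the job done as asked, in the order asked, and still so for the second after the job is handed in, with the robot touching nothing.
It also fails if it takes over 72 s, if anything falls off the work surface, if the arm or the gripper's body presses on something with over 40 N, if the wrist force passes 120 N, or if a joint passes its speed limit or range.

### The arm

A 6-joint arm with a two-finger parallel gripper is mounted at the origin on the work surface. World frame = base frame: x ahead of the robot, y to its left, z up, the work surface at z = 0. Lengths are in m, angles in rad, forces in N, time in s.
With the tool pointing down it reaches from about 0.35 to 0.775 m from the base axis. Payload 5.5 kg.
Tool frame: the origin (TCP) lies midway between the tips of the shut fingers; the grasp point (between the pads) lies grasp_offset behind it (grasp_offset is the distance from the TCP to the grasp point, in m); z points along the fingers, y is the line along which they close (so a half turn about z gives the same grasp; the last joint's range is limited). The gripper opens to 85 mm and grips with 20 to 120 N. Pads are 22 mm wide; open, the fingers measure 114 mm over their backs; the gripper's body (76 mm by 85 mm) begins 54 mm behind the grasp point. The pads swing forward as they close: fully open they stand 13 mm farther back than shut.
Start: joints at [-1.435, 0.313, 0.046, 1.304, 0, 1.431], TCP at [0.157, -0.553, 0.231] pointing down, gripper open.
Joint ranges: [-2.76, 2.76], [-0.86, 1.69], [-1.03, 1.26], [-2.2, 2.34], [-1.47, 1.5], [-3.14, 3.14]. Speed limits (rad/s): [2.57, 2.57, 3.14, 3.14, 3.14, 3.14].

### API

Orientations are given as a unit quaternion [w, x, y, z].
In Python, from workcell import * gives the robot as it stands.
- The arm moves only by the tool step_arm, never from a script. Its argument "deltas" is a list of rows, each a list of 7 numbers: the shift along the world's x, y, z in mm, then the turn, a rotation vector about the world's x, y, z in degrees, then the gripper's target within -1 to 1 (fully open at 1, half-way at 0, shut at -1). A call has 1 to 5 rows; each row shifts and turns the commanded pose from where the row before left it; what a row does not reach is not made up. A row lasts 1/10 s, in which the tool goes at most 50 mm and 8.59 degrees, less where a joint would pass 70% of its speed; a pose out of reach is approached as far as the arm can. A call is refused whole if a number of a shift passes 50 or a number of a turn 8.59, either way. A call with a gripper value outside its range is refused whole. The fingers move at their own pace and stop on an object; "newtons" is the grip in N (left out, the last holds). Time passes only in rows, so rows that do not move let the fingers close. It gives the time, the measured TCP pose, the force, the opening and the grip force at its end, in the units of the state.
- get_state(): the state, without advancing time (a new reading comes with each control period).
- read_camera(name): name is "scene" or "top"; returns a dict with "image" (384x512x3 uint8, red, green, blue), "z_map" (384x512 float32, m along the optical axis (not along the pixel's ray), 0 where there is no reading), "K" (3x3 intrinsics, pixels), "world_from_camera" (4x4, takes a point from camera to world coordinates). Camera axes: x right, y down, z forward; pixel columns grow to the right and rows downward; lengths in m; the calibration is good to about 2 mm. A picture is of the moment at which its call begins.
- hand_in(): hands the job in; it is judged then, once.
The state is a dict: "clock": time; "joint_pos": joint angles; "qvel": joint speeds; "tau": joint torques, N m; "tcp_pos": TCP position; "orientation": TCP orientation; "wrist_force": force on the tool from outside, world axes, zero at the start; "ft_torque": the same for the moment, N m; "finger_gap": finger opening in m; "grip_force": force on a finger pad.
Only numpy, scipy, OpenCV 4.12 (cv2) and the standard library are available. Lean on these libraries where they do the work, as an engineer would, in place of code of your own. Each camera call takes 0.05 s, during which the arm holds its last target. There are 200 camera calls.

## Working session

There is one attempt and no reset: what is moved stays moved. The work goes in short steps, Python scripts to look and compute and a tool call to move; the robot and the scene stay as the last step left them, time stands still between calls to the robot, and variables do not carry over. Pictures are saved under pics/ and viewed, at most 10 in all, crops included, and the job is handed in when it is done.

Besides the shell and the picture viewer there is one more tool, called after "Request:" as name([rows], argument=value, ...), one row to a line, values as JSON. step_arm: Moves the arm, as the interface text tells. Its arguments: {"type":"object","properties":{"deltas":{"type":"array","items":{"type":"array","items":{"type":"number"}}},"newtons":{"type":"number"}},"required":["deltas"]}

```bash
mkdir -p pics
cat > h.py <<'E'
from workcell import *
import numpy as np, cv2
def shot(n,save=None):
    c=read_camera(n)
    if save: cv2.imwrite('pics/'+save,c['image'][:,:,::-1])
    np.savez('/tmp/'+n+'.npz',**c); return c
def load(n): return dict(np.load('/tmp/'+n+'.npz'))
def cloud(c):
    K=c['K'];z=c['z_map'];v,u=np.mgrid[:z.shape[0],:z.shape[1]]
    p=np.stack([(u-K[0,2])/K[0,0]*z,(v-K[1,2])/K[1,1]*z,z,np.ones_like(z)],-1)
    P=(p@c['world_from_camera'].T)[...,:3]; P[z==0]=np.nan; return P
E
python3 - <<'E'
from h import *
for n in('top','scene'):
    c=shot(n,n+'0.png');print(c['world_from_camera'].round(3),c['K'].round(1))
print(get_state())
E
```

```text
[[ 7.00e-03 -9.95e-01  9.70e-02  3.72e-01]
 [-1.00e+00 -7.00e-03  1.00e-03  6.00e-03]
 [-0.00e+00 -9.70e-02 -9.95e-01  1.22e+00]
 [ 0.00e+00  0.00e+00  0.00e+00  1.00e+00]] [[390.7   0.  253.3]
 [  0.  390.7 194.9]
 [  0.    0.    1. ]]
[[-0.825  0.41  -0.39   0.982]
 [ 0.565  0.601 -0.565  0.723]
 [ 0.003 -0.686 -0.728  0.979]
 [ 0.     0.     0.     1.   ]] [[393.6   0.  260. ]
 [  0.  393.6 185.1]
 [  0.    0.    1. ]]
{'clock': 0.1, 'joint_pos': array([-1.43460699e+00,  3.13915175e-01,  4.50707294e-02,  1.30357744e+00,
        2.17184364e-05,  1.43119575e+00]), 'qvel': array([ 8.04630331e-04, -2.90983656e-04,  1.61976823e-03, -5.38621750e-06,
       -1.15933298e-03,  3.75882371e-04]), 'tau': array([ 2.77168714e-03, -4.81724632e+01,  2.99244493e+01,  1.26869272e-02,
       -2.39706715e-04, -2.02665362e-06]), 'tcp_pos': array([ 0.15651094, -0.55281668,  0.23049485]), 'orientation': array([-8.12757185e-04,  9.90507220e-01,  1.37458308e-01,  1.22454866e-05]), 'wrist_force': array([-6.59808580e-01,  1.92979316e-01, -1.00271802e-04]), 'ft_torque': array([ 0.05043594, -0.07119868,  0.03313027]), 'grip_force': 0.0, 'finger_gap': 0.0857322502908661}
```

View pics/top0.png

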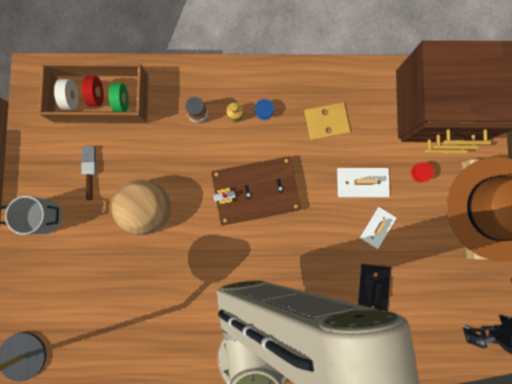

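View pics/scene0.png

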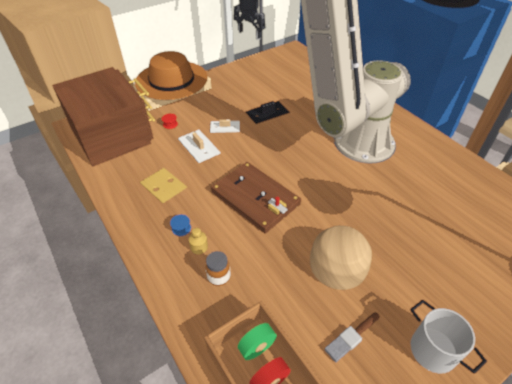

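The top view shows the large white-silver plate with a grip at (363,182), with a smaller look-alike at (378,228) and a black one at (375,286). The jig is at (257,190), with its bolt at the left end near (225,195). The scene view agrees with this.

Run:
```python
from h import *
for n,boxes in(('top',{'plate':(330,160,398,205),'jig':(205,150,308,230)}),('scene',{'plate':(172,125,226,168),'jig':(205,158,306,235)})):
    c=load(n);P=cloud(c)
    im=c['image'].astype(int)
    for k,(a,b,d,e) in boxes.items():
        p=P[b:e,a:d].reshape(-1,3);rgb=im[b:e,a:d].reshape(-1,3)
        if k=='plate':
            m=(rgb.min(1)>150)|(p[:,2]>.02)
            sets={'all':m,'grip':p[:,2]>.03}
        else:
            sets={'deck':(p[:,2]>.022)&(p[:,2]<.038),'block':p[:,2]>.015,'red':(rgb[:,0]>150)&(rgb[:,1]<70)&(p[:,2]>.03),'dark':(rgb.max(1)<45)&(p[:,2]>.02),'bench':p[:,2]<.01}
        for s,m in sets.items():
            q=p[m];q=q[~np.isnan(q).any(1)]
            if len(q)<4: print(n,k,s,len(q));continue
            r=cv2.minAreaRect((q[:,:2]*1000).astype(np.float32))
            print(n,k,s,len(q),'mean',q.mean(0).round(4),'z pct',np.percentile(q[:,2],[5,50,95]).round(4),'rect',np.round(r[0],1),np.round(r[1],1),round(r[2],1))
    for k,(a,b,d,e) in boxes.items():
        cv2.imwrite(f'pics/{n}_{k}.png',cv2.resize(c['image'][b:e,a:d,::-1],None,fx=5.5,fy=5.5,interpolation=cv2.INTER_CUBIC))
ims=[cv2.resize(cv2.imread(f'pics/{n}_{k}.png'),(400,300)) for n in('top','scene') for k in('plate','jig')]
cv2.imwrite('pics/m.png',np.vstack([np.hstack(ims[:2]),np.hstack(ims[2:])]))
```

```text
top plate all 1442 mean [ 0.5337 -0.3344  0.0078] z pct [0.0005 0.0048 0.0427] rect [ 534.4 -337. ] [ 89.8 161.7] 0.4
top plate grip 123 mean [ 0.5336 -0.3353  0.0426] z pct [0.0339 0.0436 0.0479] rect [ 533.9 -336. ] [59.5 15.2] 90.0
top jig deck 4236 mean [ 0.5047 -0.0044  0.0285] z pct [0.0246 0.0285 0.0325] rect [5.051e+02 2.000e-01] [170.7 250.2] 11.5
top jig block 4481 mean [0.5038 0.0007 0.0293] z pct [0.0246 0.0286 0.0382] rect [504.8   2.3] [171.2 254.1] 11.4
top jig red 7 mean [0.4839 0.0931 0.0748] z pct [0.0733 0.0744 0.0767] rect [483.1  93. ] [6.1 6. ] 2.9
top jig dark 25 mean [ 0.5178 -0.0238  0.0293] z pct [0.026  0.0289 0.0338] rect [517.7 -22. ] [ 16.8 106.2] 11.1
top jig bench 3723 mean [ 0.5112 -0.0038 -0.0015] z pct [-0.0055 -0.0015  0.0025] rect [510.4  -1.7] [251.3 324.7] 0.4
scene plate all 854 mean [ 0.5208 -0.3337  0.0076] z pct [-0.0009  0.0045  0.0417] rect [ 488.6 -339.6] [186.9 175.7] 0.6
scene plate grip 72 mean [ 0.5381 -0.3284  0.0417] z pct [0.0329 0.0426 0.0471] rect [ 537.3 -332.4] [64.4 17. ] 89.1
scene jig deck 2858 mean [0.5117 0.0066 0.0289] z pct [0.0254 0.0289 0.0322] rect [506.4   2.5] [173.  256.4] 11.6
scene jig block 3185 mean [0.5117 0.0145 0.0296] z pct [0.0234 0.029  0.0419] rect [506.3   3.6] [173.7 258. ] 11.9
scene jig red 21 mean [0.4869 0.097  0.0674] z pct [0.0546 0.0703 0.0762] rect [475.8  81.4] [52.   9.5] 52.0
scene jig dark 0
scene jig bench 4488 mean [ 0.4954 -0.0108 -0.0009] z pct [-0.0044 -0.001   0.0028] rect [490.4 -18.5] [349.2 365.1] 56.0
```

View pics/m.png

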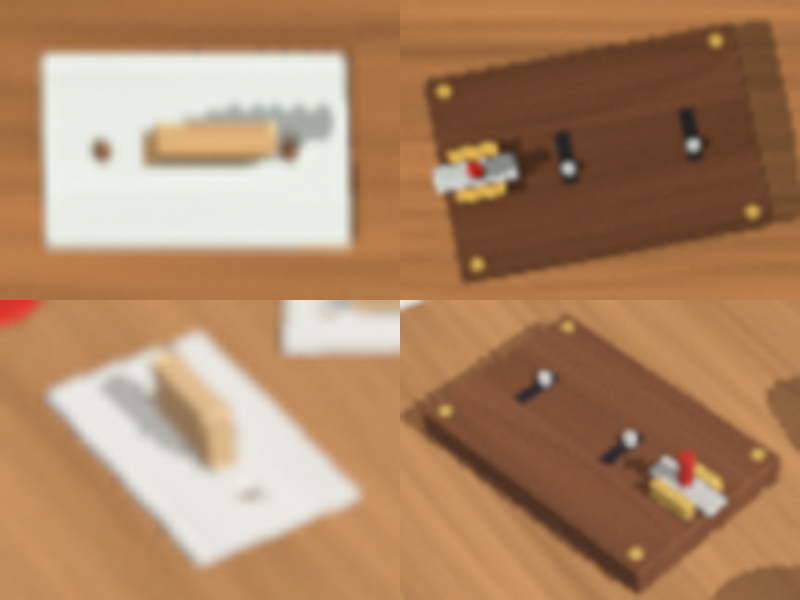

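Run:
```python
from h import *
import workcell
print([ (k,getattr(workcell,k)) for k in dir(workcell) if 'off' in k.lower()], [k for k in dir(workcell) if not k.startswith('_')])
def ray(n,u,v,z):
    c=load(n);K=c['K'];T=c['world_from_camera'];d=T[:3,:3]@[(u-K[0,2])/K[0,0],(v-K[1,2])/K[1,1],1]
    return T[:3,3]+d*(z-T[2,3])/d[2]
def R(a):a=np.radians(a);return np.array([[np.cos(a),-np.sin(a)],[np.sin(a),np.cos(a)]])
o=np.array([.5105,-.0235])
s={'top':[(248.3,194.8),(280.5,188.9)],'scene':[(205+229/3.96,158+138/3.896),(205+145/3.96,158+78/3.896)]}
for n in s:
    w=[ray(n,u,v,.037)[:2] for u,v in s[n]];d=w[0]-w[1]
    print(n,np.round(w,4),'span',np.linalg.norm(d).round(4),'yaw',np.degrees(np.arctan2(-d[0],d[1])).round(2),'mid',np.mean(w,0).round(4),'jig',(R(-11.5)@(np.mean(w,0)-o)).round(4))
# small plate extents
c=load('top');P=cloud(c);q=P[205:250,355:400].reshape(-1,3);im=c['image'][205:250,355:400].reshape(-1,3)
m=im.min(1)>150;print(q[m].min(0),q[m].max(0))
```

```text
[('grasp_offset', 0.0187)] ['MotionError', 'get_state', 'grasp_offset', 'hand_in', 'read_camera']
top [[ 0.4879  0.0221]
 [ 0.5066 -0.0758]] span 0.0997 yaw 10.85 mid [ 0.4972 -0.0269] jig [-0.0137 -0.0007]
scene [[ 0.4909  0.0282]
 [ 0.51   -0.0688]] span 0.0989 yaw 11.15 mid [ 0.5004 -0.0203] jig [-0.0092  0.0051]
[nan nan nan] [nan nan nan]
```

Request:
step_arm([
  [45,20,0,0,0,8.5,0.2],
  [45,25,0,0,0,8.5,0.2],
  [45,25,0,0,0,8.5,0.2],
  [45,25,0,0,0,8.5,0.2],
  [45,25,0,0,0,8.5,0.2],
])

```text
clock: 0.6
tcp_pos: [0.3777, -0.4349, 0.231]
orientation: [-0.0, 0.872, 0.49, -0.0]
wrist_force: [1.2, -0.7, -0.1]
finger_gap: 0.0515
grip_force: 0.0
```

Request:
step_arm([
  [45,25,0,0,0,8.5,0.2],
  [45,25,0,0,0,8.5,0.2],
  [40,25,0,0,0,8.5,0.2],
  [23.5,22.8,0,0,0,6.2,0.2],
  [0,0,0,0,0,0,0.2],
])

```text
clock: 1.1
tcp_pos: [0.5301, -0.3363, 0.2304]
orientation: [-0.001, 0.704, 0.71, 0.001]
wrist_force: [0.1, -0.0, 0.1]
finger_gap: 0.0514
grip_force: 0.0
```

Request:
step_arm([
  [4.5,1.5,-45,0,0,0,0.2],
  [0,0,-45,0,0,0,0.2],
  [0,0,-45,0,0,0,0.2],
  [0,0,-45,0,0,0,0.2],
  [0,0,-25,0,0,0,0.2],
])

```text
clock: 1.6
tcp_pos: [0.5288, -0.337, 0.0219]
orientation: [-0.003, 0.708, 0.706, -0.0]
wrist_force: [-0.0, 0.7, 0.9]
finger_gap: 0.0512
grip_force: 0.0
```

Request:
step_arm([
  [0,0,-12,0,0,0,0.2],
  [0,0,0,0,0,0,0.2],
])

```text
clock: 1.8
tcp_pos: [0.5302, -0.3379, 0.0125]
orientation: [-0.002, 0.708, 0.707, -0.0]
wrist_force: [0.3, -0.6, -0.1]
finger_gap: 0.0511
grip_force: 0.0
```

Request:
step_arm([
  [0,0,0,0,0,0,-1],
  [0,0,0,0,0,0,-1],
  [0,0,0,0,0,0,-1],
  [0,0,0,0,0,0,-1],
  [0,0,0,0,0,0,-1],
], newtons=50)

```text
clock: 2.3
tcp_pos: [0.5331, -0.3396, 0.0166]
orientation: [0.002, 0.707, 0.707, 0.0]
wrist_force: [0.8, -1.1, 6.8]
finger_gap: 0.0153
grip_force: 50.6
```

Run:
```python
from h import *
for i in range(3):
    s=get_state();print(s['clock'],s['tcp_pos'].round(4),s['orientation'].round(4),s['wrist_force'].round(2),s['joint_pos'].round(3)); shot('top')
```

```text
2.3 [ 0.5331 -0.3396  0.0166] [0.0021 0.7071 0.7071 0.    ] [ 0.75 -1.08  6.8 ] [-0.694  0.555 -0.132  0.88  -0.     0.877]
2.35 [ 0.5331 -0.3396  0.0166] [ 0.0022  0.7071  0.7071 -0.    ] [ 0.01 -0.94  6.85] [-0.694  0.555 -0.132  0.88  -0.     0.877]
2.4 [ 0.5331 -0.3396  0.0166] [ 0.0022  0.7071  0.7071 -0.    ] [ 0.75 -0.01  6.85] [-0.694  0.555 -0.132  0.88  -0.     0.877]
```

Request:
step_arm([
  [0,0,5,0,0,0,-1],
  [0,0,20,0,0,0,-1],
  [0,0,40,0,0,0,-1],
  [0,0,25,0,0,0,-1],
  [0,0,0,0,0,0,-1],
])

```text
clock: 2.95
tcp_pos: [0.5339, -0.3398, 0.1085]
orientation: [0.004, 0.707, 0.707, 0.0]
wrist_force: [0.3, -1.0, -3.6]
finger_gap: 0.0154
grip_force: 49.5
```

Request:
step_arm([
  [0,0,0,0,0,0,-1],
  [0,0,0,0,0,0,-1],
])

```text
clock: 3.15
tcp_pos: [0.5306, -0.3372, 0.1021]
orientation: [-0.002, 0.707, 0.707, -0.0]
wrist_force: [-0.4, 0.0, -3.7]
finger_gap: 0.0154
grip_force: 49.5
```

Request:
step_arm([
  [-4,35,0,0,0,1.4,-1],
  [-4,35,0,0,0,1.4,-1],
  [-4,35,0,0,0,1.4,-1],
  [-4,35,0,0,0,1.4,-1],
  [-4,35,0,0,0,1.4,-1],
])

```text
clock: 3.65
tcp_pos: [0.51, -0.1613, 0.1022]
orientation: [-0.002, 0.662, 0.749, -0.0]
wrist_force: [-0.2, 0.7, -2.4]
finger_gap: 0.0156
grip_force: 49.4
```

Request:
step_arm([
  [-4,35,0,0,0,1.4,-1],
  [-4,35,0,0,0,1.4,-1],
  [-4,35,0,0,0,1.4,-1],
  [-2.5,28.4,0,0,0,0,-1],
  [0,0,0,0,0,0,-1],
])

```text
clock: 4.15
tcp_pos: [0.4946, -0.0263, 0.1023]
orientation: [-0.003, 0.633, 0.774, -0.001]
wrist_force: [-0.5, -0.1, -4.1]
finger_gap: 0.0155
grip_force: 49.4
```

Request:
step_arm([
  [0,0,0,0,0,0,-1],
  [0,0,0,0,0,0,-1],
])

```text
clock: 4.35
tcp_pos: [0.497, -0.0304, 0.1035]
orientation: [-0.0, 0.635, 0.773, -0.0]
wrist_force: [-0.4, -1.0, -3.2]
finger_gap: 0.015
grip_force: 49.4
```

```bash
cat >> h.py <<'E'
def plate(zmin=.04):
    "white plate seen by the top camera: rect of the points, TCP"
    for n in('top','scene'):
        c=shot(n);P=cloud(c);im=c['image'].astype(int)
        m=(im.min(-1)>130)&(abs(P[...,0]-.5)<.13)&(abs(P[...,1]+.03)<.13)&(P[...,2]>zmin)&(P[...,2]<.14)
        k,l,st,ce=cv2.connectedComponentsWithStats(m.astype(np.uint8));i=1+st[1:,4].argmax();q=P[l==i]
        r=cv2.minAreaRect((q[:,:2]*1000).astype(np.float32));print(n,len(q),q[:,2].mean().round(4),np.round(r[0],1),np.round(r[1],1),round(r[2],1))
    s=get_state();q=s['orientation'];print(s['clock'],s['tcp_pos'].round(4),'yaw',np.degrees(2*np.arctan2(q[2],q[1])).round(2),s['wrist_force'].round(1))
E
python3 - <<'E'
from h import *
plate()
a=load('top')['image'][140:240,190:320,::-1];b=load('scene')['image'][130:250,190:320,::-1]
cv2.imwrite('pics/over.png',np.hstack([cv2.resize(a,(400,308)),cv2.resize(b,(334,308))]))
E
```

```text
top 58 0.0912 [509.4  52.1] [16.7 42.3] 79.5
scene 850 0.0953 [499.6 -25.5] [ 93.6 164.4] 11.5
4.45 [ 0.4973 -0.0308  0.1038] yaw 101.12 [ 0.4 -0.9 -3.5]
```

View pics/over.png

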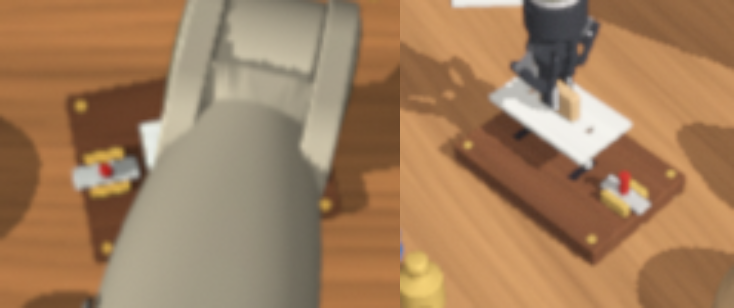

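Scene view: the plate is held level over the jig, with the arm hiding it from the top camera. I'll lower it onto the studs and feel for the drop.

Request:
step_arm([
  [-5.5,1,-20,0,0,0,-1],
  [0,0,-20,0,0,0,-1],
  [0,0,-2,0,0,0,-1],
  [0,0,0,0,0,0,-1],
  [0,0,0,0,0,0,-1],
])

```text
clock: 4.95
tcp_pos: [0.4927, -0.0295, 0.0631]
orientation: [0.001, 0.635, 0.773, 0.0]
wrist_force: [-0.1, 0.4, -3.8]
finger_gap: 0.0155
grip_force: 49.3
```

Request:
step_arm([
  [0,0,-1.5,0,0,0,-1],
  [0,0,-1.5,0,0,0,-1],
  [0,0,0,0,0,0,-1],
])

```text
clock: 5.25
tcp_pos: [0.492, -0.0289, 0.0595]
orientation: [0.0, 0.635, 0.773, 0.0]
wrist_force: [-0.4, 0.9, -3.1]
finger_gap: 0.0153
grip_force: 49.4
```

Request:
step_arm([
  [0,0,-1.5,0,0,0,-1],
  [0,0,-1.5,0,0,0,-1],
  [0,0,0,0,0,0,-1],
])

```text
clock: 5.55
tcp_pos: [0.4916, -0.0288, 0.0561]
orientation: [-0.0, 0.635, 0.773, -0.0]
wrist_force: [-0.6, -0.4, -2.9]
finger_gap: 0.0153
grip_force: 49.4
```

Request:
step_arm([
  [0,0,-1.5,0,0,0,-1],
  [0,0,0,0,0,0,-1],
])

```text
clock: 5.75
tcp_pos: [0.4918, -0.0289, 0.0555]
orientation: [0.0, 0.635, 0.773, 0.0]
wrist_force: [-2.2, 1.9, 3.2]
finger_gap: 0.0155
grip_force: 50.6
```

Request:
step_arm([
  [0,0,-1.5,0,0,0,-1],
  [0,0,0,0,0,0,-1],
])

```text
clock: 5.95
tcp_pos: [0.4919, -0.0289, 0.0554]
orientation: [0.001, 0.635, 0.773, 0.0]
wrist_force: [-7.1, 1.5, 15.6]
finger_gap: 0.0154
grip_force: 52.4
```

Request:
step_arm([
  [1.0,0.2,0.7,0,0,0,-1],
  [1,0.2,0,0,0,0,-1],
  [1,0.2,0,0,0,0,-1],
  [0,0,0,0,0,0,-1],
])

```text
clock: 6.35
tcp_pos: [0.4921, -0.0288, 0.0554]
orientation: [-0.001, 0.635, 0.773, -0.002]
wrist_force: [-12.7, -1.3, 19.0]
finger_gap: 0.0146
grip_force: 52.8
```

Request:
step_arm([
  [1,0.2,0,0,0,0,-1],
  [1,0.2,0,0,0,0,-1],
  [0,0,0,0,0,0,-1],
])

```text
clock: 6.65
tcp_pos: [0.4923, -0.0288, 0.0554]
orientation: [-0.002, 0.635, 0.773, -0.004]
wrist_force: [-17.9, -3.8, 23.7]
finger_gap: 0.0155
grip_force: 53.5
```

Request:
step_arm([
  [1,0.2,0,0,0,0,-1],
  [1,0.2,0,0,0,0,-1],
  [0,0,0,0,0,0,-1],
])

```text
clock: 6.95
tcp_pos: [0.4938, -0.0284, 0.0554]
orientation: [-0.002, 0.635, 0.772, -0.004]
wrist_force: [-19.1, -3.5, 24.2]
finger_gap: 0.0151
grip_force: 53.5
```

Request:
step_arm([
  [1,0.2,0,0,0,0,-1],
  [1,0.2,0,0,0,0,-1],
  [0,0,0,0,0,0,-1],
])

```text
clock: 7.25
tcp_pos: [0.4974, -0.0277, 0.055]
orientation: [-0.002, 0.635, 0.773, -0.003]
wrist_force: [-7.7, -1.2, 8.7]
finger_gap: 0.0154
grip_force: 51.3
```

Request:
step_arm([
  [1,0.2,0,0,0,0,-1],
  [1,0.2,0,0,0,0,-1],
  [0,0,0,0,0,0,-1],
])

```text
clock: 7.55
tcp_pos: [0.501, -0.0273, 0.0535]
orientation: [-0.001, 0.635, 0.773, -0.002]
wrist_force: [-5.6, -3.4, 1.1]
finger_gap: 0.0148
grip_force: 50.2
```

Request:
step_arm([
  [0,0,-1,0,0,0,-1],
  [0,0,0,0,0,0,-1],
])

```text
clock: 7.75
tcp_pos: [0.501, -0.0274, 0.0522]
orientation: [-0.001, 0.635, 0.773, -0.002]
wrist_force: [-5.2, -4.1, -1.2]
finger_gap: 0.0152
grip_force: 50.0
```

Run:
```python
from h import *
s=get_state();print(s['tcp_pos'].round(4),s['orientation'].round(4),s['wrist_force'].round(1),s['ft_torque'].round(2))
```

```text
[ 0.501  -0.0274  0.0522] [-0.0009  0.6349  0.7726 -0.002 ] [-5.2 -4.1 -1.2] [-0.88  1.15  0.06]
```

Request:
step_arm([
  [-0.5,-0.3,-1.5,0,0,0,-1],
  [0,0,-1,0,0,0,-1],
  [0,0,0,0,0,0,-1],
])

```text
clock: 8.05
tcp_pos: [0.501, -0.0276, 0.0498]
orientation: [-0.001, 0.635, 0.773, -0.002]
wrist_force: [-4.6, -3.4, -1.8]
finger_gap: 0.0154
grip_force: 49.9
```

Request:
step_arm([
  [0,0,-1.5,0,0,0,-1],
  [0,0,-1,0,0,0,-1],
  [0,0,0,0,0,0,-1],
])

```text
clock: 8.35
tcp_pos: [0.501, -0.0276, 0.0473]
orientation: [-0.001, 0.635, 0.773, -0.002]
wrist_force: [-4.0, -3.8, -2.5]
finger_gap: 0.0149
grip_force: 49.9
```

Request:
step_arm([
  [0,0,-1,0,0,0,-1],
  [0,0,0,0,0,0,-1],
])

```text
clock: 8.55
tcp_pos: [0.5009, -0.0277, 0.0467]
orientation: [-0.001, 0.635, 0.773, -0.002]
wrist_force: [-6.5, -3.7, 2.9]
finger_gap: 0.015
grip_force: 50.4
```

Request:
step_arm([
  [-0.3,0,-0.7,0,0,0,-1],
  [0,0,0,0,0,0,-1],
])

```text
clock: 8.75
tcp_pos: [0.5009, -0.0277, 0.0467]
orientation: [-0.0, 0.635, 0.773, -0.001]
wrist_force: [-8.0, -2.9, 7.1]
finger_gap: 0.0154
grip_force: 51.1
```

Run:
```python
from h import *
plate(.03)
s=get_state();print(s['orientation'].round(4),s['ft_torque'].round(2))
```

```text
top 47 0.0345 [515.2  52.1] [37.4 15.5] 1.0
scene 866 0.0391 [503.5  -8.1] [114.9 199.5] 26.9
8.85 [ 0.5009 -0.0277  0.0467] yaw 101.18 [-6.5 -4.3  7.9]
[-2.000e-04  6.349e-01  7.726e-01 -1.300e-03] [-0.61  1.33  0.04]
```

Request:
step_arm([
  [0,0,0.7,0,0,0,0.0],
  [0,0,0,0,0,0,0.0],
  [0,0,0,0,0,0,0.0],
  [0,0,0,0,0,0,0.0],
])

```text
clock: 9.25
tcp_pos: [0.5025, -0.027, 0.047]
orientation: [0.0, 0.635, 0.773, 0.0]
wrist_force: [0.0, 0.0, -0.0]
finger_gap: 0.0425
grip_force: 0.0
```

Request:
step_arm([
  [0,0,10,0,0,0,0],
  [0,0,30,0,0,0,0],
  [0,0,40,0,0,0,0],
  [0,0,20,0,0,0,0],
  [0,0,0,0,0,0,-1],
])

```text
clock: 9.75
tcp_pos: [0.5047, -0.0275, 0.1512]
orientation: [0.003, 0.635, 0.773, 0.002]
wrist_force: [0.0, 0.5, -0.4]
finger_gap: 0.0296
grip_force: 0.0
```

Request:
step_arm([
  [-5,40,0,0,0,0,-1],
  [-5,40,0,0,0,0,-1],
  [-5,40,0,0,0,0,-1],
  [-3,27,0,0,0,0,-1],
  [0,0,0,0,0,0,-1],
])

```text
clock: 10.25
tcp_pos: [0.4828, 0.1228, 0.1463]
orientation: [-0.001, 0.633, 0.774, -0.0]
wrist_force: [0.2, -1.5, -0.2]
finger_gap: 0.0001
grip_force: 0.0
```

Request:
step_arm([
  [0,0,0,0,0,0,-1],
  [0,0,0,0,0,0,-1],
])

```text
clock: 10.45
tcp_pos: [0.4839, 0.1193, 0.1466]
orientation: [-0.0, 0.635, 0.773, -0.0]
wrist_force: [0.2, 0.4, -0.3]
finger_gap: -0.0
grip_force: 0.0
```

Run:
```python
from h import *
s=get_state();print(s['tcp_pos'].round(4),s['wrist_force'].round(1))
for n in('top','scene'):shot(n)
a=load('top')['image'][140:240,190:320,::-1];b=load('scene')['image'][130:250,190:320,::-1]
cv2.imwrite('pics/b.png',np.hstack([cv2.resize(a,(400,308),interpolation=2),cv2.resize(b,(334,308),interpolation=2)]))
```

```text
[0.4839 0.1193 0.1466] [ 0.2  0.4 -0.3]
```

View pics/b.png

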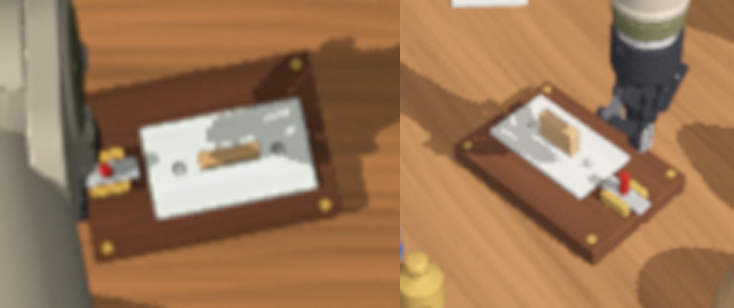

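The plate lies flat, with studs visible in both holes at (180,167) and (278,148). The knob is at (105,170) in the crop. Next I'll lower behind the knob and push the bolt.

Request:
step_arm([
  [-1,2,-40,0,0,0,-1],
  [0,0,-30,0,0,0,-1],
  [0,0,-15,0,0,0,-1],
  [0,0,-8.5,0,0,0,-1],
  [0,0,0,0,0,0,-1],
])

```text
clock: 11.05
tcp_pos: [0.4824, 0.1212, 0.0526]
orientation: [-0.001, 0.635, 0.772, -0.001]
wrist_force: [-0.0, -0.1, 0.2]
finger_gap: -0.0
grip_force: 0.0
```

Request:
step_arm([
  [0.8,-4,0,0,0,0,-1],
  [0.8,-4,0,0,0,0,-1],
  [0.4,-2,0,0,0,0,-1],
  [0,0,0,0,0,0,-1],
])

```text
clock: 11.45
tcp_pos: [0.4858, 0.1117, 0.0543]
orientation: [0.001, 0.635, 0.773, 0.001]
wrist_force: [-0.4, -0.3, -0.3]
finger_gap: -0.0001
grip_force: 0.0
```

Request:
step_arm([
  [0.8,-4,0,0,0,0,-1],
  [0.8,-4,0,0,0,0,-1],
  [0,0,0,0,0,0,-1],
])

```text
clock: 11.75
tcp_pos: [0.4868, 0.1035, 0.0537]
orientation: [0.0, 0.635, 0.773, -0.0]
wrist_force: [-0.3, 0.4, 0.3]
finger_gap: 0.0002
grip_force: 0.0
```

Request:
step_arm([
  [0.8,-4,0,0,0,0,-1],
  [0,0,0,0,0,0,-1],
])

```text
clock: 11.95
tcp_pos: [0.4874, 0.0995, 0.0535]
orientation: [0.0, 0.635, 0.773, -0.0]
wrist_force: [0.4, -0.8, 0.1]
finger_gap: -0.0003
grip_force: 0.0
```

Request:
step_arm([
  [0.8,-4,0,0,0,0,-1],
  [0,0,0,0,0,0,-1],
])

```text
clock: 12.15
tcp_pos: [0.4882, 0.0955, 0.0534]
orientation: [0.0, 0.635, 0.773, -0.0]
wrist_force: [0.3, 0.0, -0.8]
finger_gap: 0.0002
grip_force: 0.1
```

Run:
```python
from h import *
s=get_state();print(s['tcp_pos'].round(4),s['wrist_force'].round(1))
for n in('top','scene'):shot(n)
a=load('top')['image'][140:240,190:320,::-1];b=load('scene')['image'][175:235,245:315,::-1]
cv2.imwrite('pics/c.png',np.hstack([cv2.resize(a,(400,308),interpolation=2),cv2.resize(b,(360,308),interpolation=2)]))
```

```text
[0.4882 0.0955 0.0534] [ 0.3  0.  -0.8]
```

View pics/c.png

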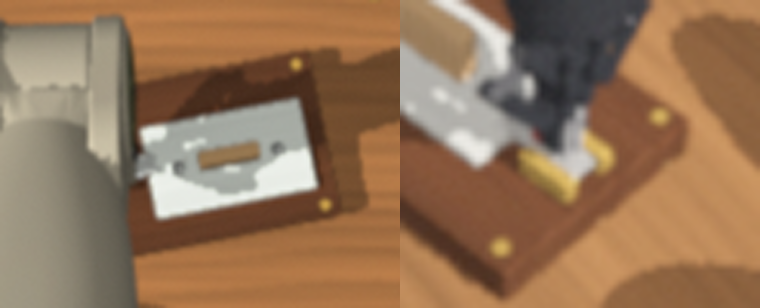

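The bolt's nose now reaches the plate edge at about (145,163), so it's moving. I'll keep going to the stop.

Request:
step_arm([
  [0.8,-4,0,0,0,0,-1],
  [0,0,0,0,0,0,-1],
])

```text
clock: 12.45
tcp_pos: [0.4889, 0.0917, 0.0534]
orientation: [-0.0, 0.635, 0.773, -0.0]
wrist_force: [-0.9, 0.4, -1.7]
finger_gap: -0.0003
grip_force: 0.2
```

Request:
step_arm([
  [0.6,-3,0,0,0,0,-1],
  [0,0,0,0,0,0,-1],
])

```text
clock: 12.65
tcp_pos: [0.4895, 0.0887, 0.0534]
orientation: [-0.0, 0.635, 0.773, -0.0]
wrist_force: [-0.8, -0.0, -0.2]
finger_gap: -0.0001
grip_force: 0.3
```

Request:
step_arm([
  [0.4,-2,0,0,0,0,-1],
  [0,0,0,0,0,0,-1],
])

```text
clock: 12.85
tcp_pos: [0.4897, 0.0875, 0.0534]
orientation: [-0.001, 0.635, 0.773, 0.0]
wrist_force: [-0.8, 4.5, -0.5]
finger_gap: -0.0001
grip_force: 2.2
```

Request:
step_arm([
  [0.4,-2,0,0,0,0,-1],
  [0,0,0,0,0,0,-1],
])

```text
clock: 13.05
tcp_pos: [0.4897, 0.0873, 0.0535]
orientation: [-0.002, 0.634, 0.773, 0.002]
wrist_force: [-1.5, 11.4, 1.0]
finger_gap: -0.0001
grip_force: 5.6
```

The bolt has hit a firm stop where I expected it. I'll back off, rise and check.

Request:
step_arm([
  [-1,5,0,0,0,0,-1],
  [-2,10,0,0,0,0,-1],
  [0,0,40,0,0,0,-1],
  [0,0,40,0,0,0,-1],
  [0,0,40,0,0,0,-1],
])

```text
clock: 13.55
tcp_pos: [0.4871, 0.1001, 0.1748]
orientation: [0.0, 0.635, 0.773, -0.001]
wrist_force: [1.3, -0.3, -0.4]
finger_gap: 0.0001
grip_force: 0.0
```

Request:
step_arm([
  [-10,45,20,0,0,0,-1],
  [-10,45,0,0,0,0,-1],
  [-10,45,0,0,0,0,-1],
  [0,0,0,0,0,0,-1],
  [0,0,0,0,0,0,-1],
])

```text
clock: 14.05
tcp_pos: [0.457, 0.2357, 0.1934]
orientation: [0.001, 0.634, 0.774, -0.0]
wrist_force: [-0.2, -0.7, 0.1]
finger_gap: 0.0001
grip_force: 0.0
```

Run:
```python
from h import *
for n in('top','scene'):shot(n)
for n in('top','scene'):
    c=load(n);P=cloud(c);rgb=c['image'].astype(int);m=(rgb[...,0]>140)&(rgb[...,1]<70)&(P[...,2]>.03)&(abs(P[...,0]-.49)<.03)&(abs(P[...,1]-.07)<.05)
    print(n,m.sum(),P[m].mean(0).round(4))
    w=(rgb.min(-1)>130)&(abs(P[...,0]-.5)<.1)&(abs(P[...,1]+.025)<.1)&(P[...,2]<.045);q=P[w];print('plate z',np.median(q[:,2]).round(4)); 
    A=np.c_[q[:,:2]-q[:,:2].mean(0),np.ones(len(q))];print('slope',np.linalg.lstsq(A,q[:,2],rcond=None)[0].round(4))
a=load('top')['image'][140:240,190:320,::-1];b=load('scene')['image'][130:250,190:320,::-1]
cv2.imwrite('pics/d.png',np.hstack([cv2.resize(a,(400,308),interpolation=2),cv2.resize(b,(334,308),interpolation=2)]))
```

```text
top 10 [0.4902 0.0673 0.0735]
plate z 0.0344
slope [0.0116 0.0063 0.0344]
scene 13 [0.4946 0.0755 0.0659]
plate z 0.0348
slope [0.0263 0.0148 0.0347]
```

View pics/d.png

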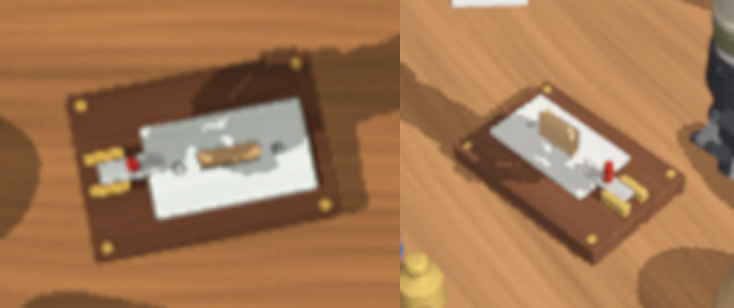

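The bolt's nose lies over the plate edge, and the knob measures at jig y = 93.7 mm, against 94 mm for fully shot. The plate is flat.

```bash
python3 -c "
from workcell import *
print(hand_in())"
```

```text
the job is handed in; nothing more can be done
None
```

The pattern plate is flat on the jig with both holes over the studs, the bolt is fully shot over its edge, no measured force passed about 28 N, and the job was handed in at about 14 s; the verdict was not shown.

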